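# Shut the centrifuge and start it with its two-key chord

### The job

Push the raised lid of the bench centrifuge down until it is fully shut, then start the machine: press its two round keys together with both fingertips, keep both fully down for about three seconds, and let go of them. Only push and press: do not swing the lid wide open, do not press the round keys one at a time or while the lid is open, do not press the low square stop key between them, and leave everything else where it stands.

Things in the scene. Friction and masses are not known exactly. Their poses are not given: they have to be found in the camera images.
- centrifuge: white bench centrifuge, fixed to the bench, 280 mm deep (its x), 240 mm wide (its y). Origin under the centre of its footprint, on the bench; its front faces its -x, towards the robot. The front deck (its x -140 to -60 mm) is 85 mm high; behind it the bowl housing is 112 mm high and is covered by the lid
- lid (a joint): lid angle in rad: 0 = shut, grows as the near edge rises. Starts at 0.45 to 0.85; over 0.95 is wide open. The hinge is stiff, so the lid stays where it is left and does not fall shut; a push of about 1 to 4 N down near its free edge moves it
- lid_hinge (a point): point on the lid's hinge axis, half-way along it, 128 mm behind the centrifuge's origin and 113 mm above the bench; the axis runs along the centrifuge's y. The lid's underside lies in the plane through the hinge axis
- lid_edge (a point): middle of the free (near) edge of the grey lid, on its outer (upper) face. The lid is a flat slab 236 mm wide, 18 mm thick; this edge is 184 mm from the hinge. Shut, the outer face is level, 131 mm above the bench
- key_left: the left (centrifuge's +y) round white key, its cap 26 mm across; it travels 7 mm straight down and springs back (about 1.5 N starts it, 5 N holds it fully down); origin at the centre of the cap's underside, 8 mm below the top
- key_right: the right (centrifuge's -y) round white key, the same as key_left
- key_left_top (a point): centre of the left round key's flat top; about 104 mm above the bench when up. The two round keys stand 64 mm apart centre to centre, on the deck 102 mm in front of the centrifuge's origin, 32 mm to either side of its middle line
- key_right_top (a point): centre of the right round key's flat top, the same height
- stop_key (a joint): travel of the square stop key in m: 0 = up, 0.005 = fully down
- stop_key_top (a point): centre of the top of the white square stop key, 18 x 18 mm, half-way between the round keys and 10 mm lower than their tops
- vial: small amber glass vial, 22 mm across, 32 mm tall, standing on the centrifuge's front deck to the left (+y) of the keys (85 mm above the bench); origin under its base
- petri: stack of clear dishes, a disc 90 mm across, 30 mm tall, on the bench in front of the centrifuge; origin under its base
- tape: paper tape roll lying flat, 80 mm across, 25 mm tall, on the bench in front of the centrifuge; origin under its base
- wash_bottle: white bottle, 60 mm across, 150 mm tall, beside the centrifuge; origin under its base
- bowl: steel bowl, 100 mm across, 50 mm tall, beside the centrifuge; origin under its base
- jar: glass jar, 70 mm across, 90 mm tall, beside the centrifuge; origin under its base

How it is judged:
On the way, in this order (a step that is already met when the one before it is completed fails the run):
1. the lid is fully shut (value of joint lid below 0.04 rad), for 0.2 s.
2. both round keys are held down together by the fingers for 2.5 s (z of each of key_left_top, key_right_top in the frame of centrifuge below 0.0995 m and contact force between the fingers and key_left above 0.5 N and contact force between the fingers and key_right above 0.5 N), for 2.5 s.
At the end, for the whole second after the job is handed in: After the lid was shut, both round keys were held at least 4.5 mm down by the fingers together for 2.5 s without a break. At the end the lid is within 0.04 rad of shut and all three keys are back up (within 1.5 mm) (value of joint lid below 0.04 rad and z of each of key_left_top, key_right_top in the frame of centrifuge above 0.1025 m and value of joint stop_key below 0.0015 m); the robot touches nothing.
It fails at once if a round key is pressed more than 5 mm while the other is less than 1 mm down ((z of key_left_top in the frame of centrifuge below 0.099 m and z of key_right_top in the frame of centrifuge above 0.103 m) or (z of key_right_top in the frame of centrifuge below 0.099 m and z of key_left_top in the frame of centrifuge above 0.103 m)).
It fails at once if a round key is pressed (over 3.5 mm) while the lid is open (over 0.1 rad) (value of joint lid above 0.1 rad and z of any of key_left_top, key_right_top in the frame of centrifuge below 0.1005 m).
It fails at once if the square stop key is pressed more than 3 mm (value of joint stop_key above 0.003 m).
It fails at once if the lid is raised beyond 0.95 rad (value of joint lid above 0.95 rad).
It fails at once if a bystander is moved more than 30 mm or lifted (distance of any of vial, petri, tape, wash_bottle, bowl, jar from where it was at the start of the episode above 0.03 m).
It also fails if it takes over 50 s, if anything falls off the work surface, if the arm or the gripper's body presses on something with over 40 N, if the wrist force passes 120 N, or if a joint passes its speed limit or range.

### The arm

A 6-joint arm with a two-finger parallel gripper is mounted at the origin on the work surface. World frame = base frame: x ahead of the robot, y to its left, z up, the work surface at z = 0. Lengths are in m, angles in rad, forces in N, time in s.
With the tool pointing down it reaches from about 0.275 to 0.75 m from the base axis. Payload 10.2 kg.
Tool frame: the origin (TCP) lies midway between the tips of the shut fingers; the grasp point (between the pads) lies 19 mm behind it (env.hold_point_z is the distance from the TCP to the grasp point, in m); z points along the fingers, y is the line along which they close (so a half turn about z gives the same grasp; the last joint's range is limited). The gripper opens to 85 mm and grips with 20 to 120 N. Pads are 22 mm wide; open, the fingers measure 114 mm over their backs; the gripper's body (76 mm by 85 mm) begins 54 mm behind the grasp point. The pads swing forward as they close: fully open they stand 13 mm farther back than shut.
Start: joints at [0.99, 0.313, 1.498, -0, 1.331, -0.223], TCP at [0.184, 0.492, 0.195] pointing down, gripper open.
Joint ranges: [-2.94, 2.94], [-0.97, 2.17], [0.19, 2.56], [-1.23, 4.37], [0.02, 3.11], [-2.88, 2.88]. Speed limits (rad/s): [2.39, 2.39, 3.01, 3.14, 3.14, 3.14].

### API

Orientations are given as a unit quaternion [x, y, z, w].
In Python, from bench import env, kinematics, monitor, eyes, job gives the robot as it stands. The module is installed in compiled form; this text tells all that it offers. Calls block until the motion is done:
- env.reach(position, orientation): joint-space move of the TCP to a pose.
- env.movel(position, velocity=0.15, frame=None, guard=None): straight line of the TCP; frame=None keeps the orientation; velocity is the mean speed in m/s. With guard (N) it stops when the force on the tool has changed by that much, and returns True; else False.
- env.set_joints(angles): joint-space move.
- env.release() and env.close_gripper(effort=None): open the fingers fully, or close them until they stop; effort is the grip in N (None keeps the last).
- env.hold(seconds).
- kinematics.ik(position, orientation): joint angles nearest the present ones, or None.
- monitor.sense(): the state.
- eyes.grab_frame(name): name is "side" or "top"; returns a dict with "frame" (400x640x3 uint8, red, green, blue), "mtx" (3x3 intrinsics, pixels), "view" (4x4, takes a point from world to camera coordinates). Camera axes: x right, y down, z forward; pixel columns grow to the right and rows downward; lengths in m; the calibration is good to about 2 mm. A picture is of the moment at which its call begins. There is no depth.
A pose or a line that the arm cannot do raises env.MotionError and nothing moves.
- job.hand_in(): hands the job in; it is judged then, once.
The state is a dict: "clock": time; "joints": joint angles; "qvel": joint speeds; "joint_efforts": joint torques, N m; "position": TCP position; "ee_rot": TCP orientation; "contact_force": force on the tool from outside, world axes, zero at the start; "ft_torque": the same for the moment, N m; "finger_gap": opening from 0.0 (shut) to 1.0 (fully open); "gripper_force": force on a finger pad.
Only numpy, scipy, OpenCV 4.12 (cv2) and the standard library are available. Lean on these libraries where they do the work, as an engineer would, in place of code of your own. Each camera call takes 0.05 s, during which the arm holds its last target. There are 200 camera calls.

## Working session

There is one attempt and no reset: what is moved stays moved. The work goes in short steps, each a Python script; the robot and the scene stay as the last script left them, time stands still between calls to the robot, and variables do not carry over. Pictures are saved under pics/ and viewed, at most 10 in all, crops included, and the job is handed in when it is done.

```bash
mkdir -p pics
python3 - <<'E'
from bench import env, kinematics, monitor, eyes, job
import cv2, numpy as np
for n in("side","top"):
    f=eyes.grab_frame(n); cv2.imwrite(f"pics/{n}0.png",f["frame"][:,:,::-1]); np.savez(f"{n}0.npz",**f)
    print(n,f["mtx"].round(1).tolist(),f["view"].round(3).tolist())
print(monitor.sense())
E
```

```text
side [[520.6, 0.0, 318.4], [0.0, 520.6, 200.2], [0.0, 0.0, 1.0]] [[-0.97, -0.243, 0.004, 0.572], [-0.147, 0.574, -0.806, 0.141], [0.193, -0.782, -0.592, 1.182], [0.0, 0.0, 0.0, 1.0]]
top [[477.3, 0.0, 318.2], [0.0, 477.3, 201.0], [0.0, 0.0, 1.0]] [[0.011, -1.0, 0.006, 0.024], [-0.987, -0.011, -0.162, 0.588], [0.162, -0.004, -0.987, 1.229], [0.0, 0.0, 0.0, 1.0]]
{'clock': 0.1, 'joints': array([ 9.89621046e-01,  3.13397909e-01,  1.49836249e+00, -4.28716147e-05,
        1.33099227e+00, -2.23346185e-01]), 'qvel': array([ 0.00030698, -0.00111846, -0.00131296,  0.00185838, -0.00016088,
       -0.00116452]), 'joint_efforts': array([ 2.59411412e-03, -4.12898111e+01, -2.60140353e+01, -2.07009721e-04,
        3.01011605e-03, -3.02620401e-05]), 'position': array([0.18372053, 0.49151464, 0.19488983]), 'ee_rot': array([ 1.77956501e-01,  9.84038184e-01, -5.41862092e-04, -2.07915524e-04]), 'contact_force': array([ 0.57125665, -0.10014092,  0.69512387]), 'ft_torque': array([-0.0036175 , -0.02483554,  0.01802359]), 'gripper_force': 0.0, 'finger_gap': 1.0011329586935418}
```

View pics/side0.png

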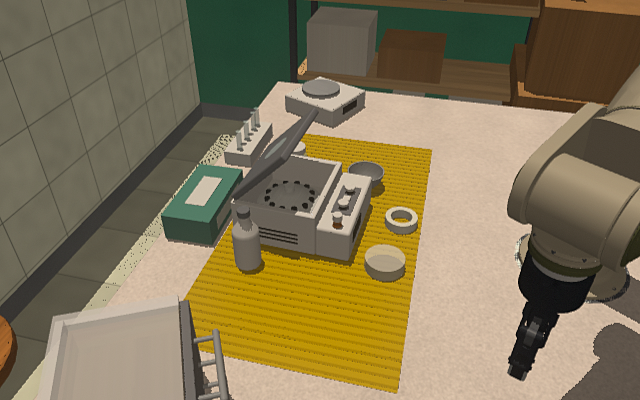

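View pics/top0.png

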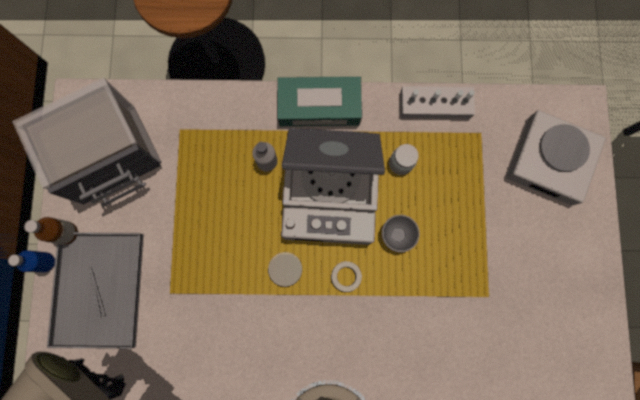

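The side view shows the lid raised (free edge around (310,115)–(240,195)), with the keys near (350,180)–(338,215). The top view shows the centrifuge at about (330,190), keys at about (316..341,225), and the vial at (290,225). I'll enlarge both.

Run:
```python
import cv2, numpy as np
s=cv2.imread("pics/side0.png")[100:270,220:400]; t=cv2.imread("pics/top0.png")[120:250,270:395]
cv2.imwrite("pics/s1.png",cv2.resize(s[60:140,90:170],None,fx=7,fy=7,interpolation=cv2.INTER_NEAREST))
cv2.imwrite("pics/t1.png",cv2.resize(t,None,fx=4.6,fy=4.6,interpolation=cv2.INTER_NEAREST))
```

```text
(no output)
```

View pics/s1.png

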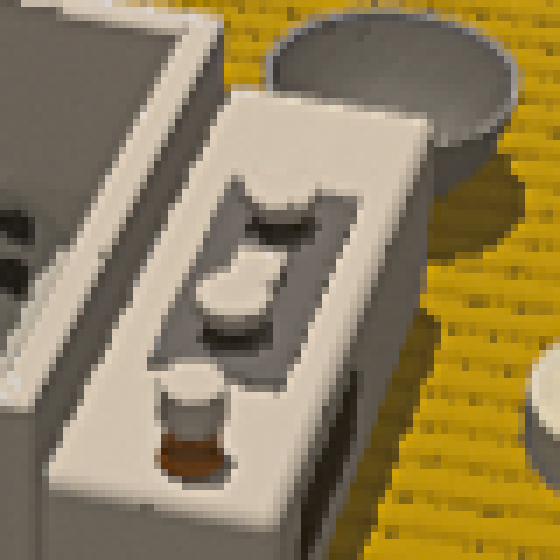

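View pics/t1.png

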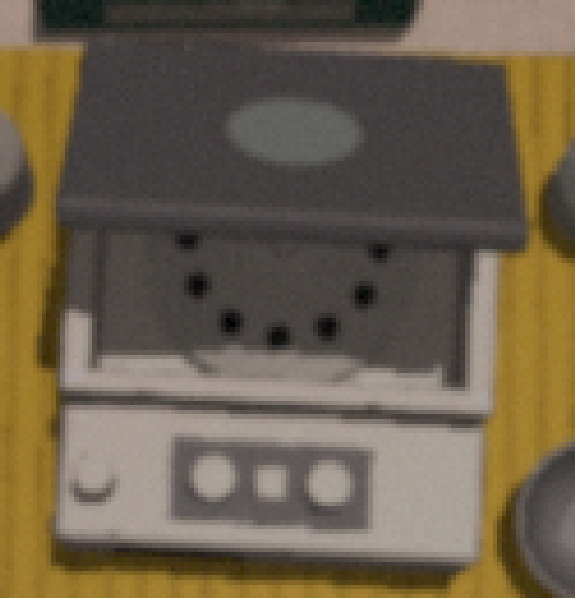

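The side crop shows the left key cap at about (343.5,201.7), with the right key cap merging into the deck near (351,186). The top crop shows the round keys at (316.3,223.7) and (341.5,225), the stop key at (329,225), and the lid's free edge running from (283.5,163.5) to (383.7,171.5).

```bash
cat > geo.py <<'E'
import numpy as np, cv2
F={n:dict(np.load(f"{n}0.npz")) for n in("side","top")}
def ray(n,p,F=F):
    V=F[n]["view"];K=F[n]["mtx"];R=V[:3,:3]
    d=R.T@np.linalg.inv(K)@np.array([p[0],p[1],1.]);return -R.T@V[:3,3],d/np.linalg.norm(d)
def plane(n,p,z,F=F):
    o,d=ray(n,p,F);return o+d*(z-o[2])/d[2]
def tri(ps,pt,F=F):
    P=[F[n]["mtx"]@F[n]["view"][:3] for n in("side","top")]
    X=cv2.triangulatePoints(P[0],P[1],np.array(ps,float),np.array(pt,float))[:,0];return X[:3]/X[3]
def proj(n,X,F=F):
    q=F[n]["mtx"]@(F[n]["view"][:3]@np.append(X,1));return q[:2]/q[2]
E
python3 - <<'E'
from geo import *
t=F["top"]["frame"];g=cv2.cvtColor(t,cv2.COLOR_RGB2GRAY)
sub=g[214:235,306:352];_,m=cv2.threshold(cv2.resize(sub,None,fx=4,fy=4,interpolation=cv2.INTER_CUBIC),0,255,cv2.THRESH_OTSU)
n,l,st,c=cv2.connectedComponentsWithStats(m)
for i in range(1,n):
    p=(c[i]+.5)/4-.5+[306,214];print("top",st[i].tolist(),p.round(2),plane("top",p,.104).round(4))
s=F["side"]["frame"];cv2.imwrite("pics/s2.png",cv2.resize(s[100:210,225:335,::-1],None,fx=5,fy=5,interpolation=cv2.INTER_CUBIC))
for nm,ps,pt in(("keyL",(343.5,201.6),(316.3,223.7)),("deckcorner R",(371.4,177.4),(374,240.8)),("deckcorner L",(349.8,234.6),(282,237.2))):
    print(nm,tri(ps,pt).round(4))
E
```

```text
top [0, 0, 184, 84, 3327] [329.31 221.42] [0.5265 0.0016 0.104 ]
top [23, 19, 38, 39, 1155] [315.93 223.03] [0.522  0.0355 0.104 ]
top [123, 25, 39, 38, 1171] [341.14 224.48] [ 0.5191 -0.0285  0.104 ]
top [78, 29, 27, 29, 702] [328.43 224.25] [0.5193 0.0038 0.104 ]
keyL [0.5213 0.0346 0.1006]
deckcorner R [ 0.4803 -0.1148  0.0775]
deckcorner L [0.488  0.1225 0.0803]
```

View pics/s2.png

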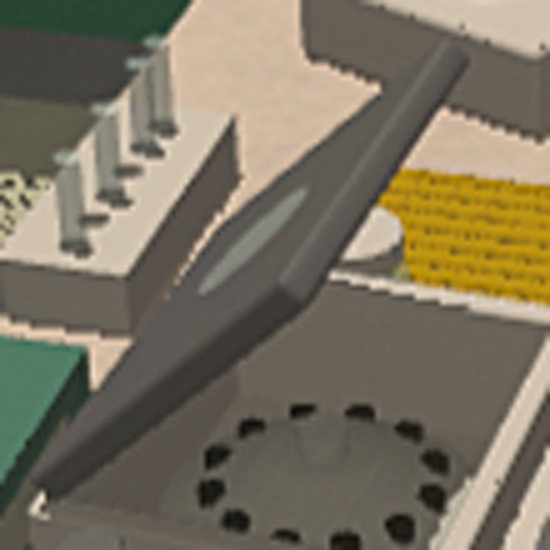

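The side crop shows the lid's upper near edge running from about (280.8,157) (left) to (315,108.5) (right). I'll triangulate these against the top view.

Run:
```python
from geo import *
from bench import kinematics
from scipy.spatial.transform import Rotation as R
L=tri((280.8,157),(283.8,163.5));Rr=tri((315,108.6),(383.5,171.3))
psi=-.038;m=np.array([.5205,.0035]);u=np.array([np.cos(psi),np.sin(psi)]);o=m+.102*u;h=np.append(o+.128*u,.113)
e=(L+Rr)/2
print(L,Rr,np.linalg.norm(L-Rr),"yaw",np.arctan2(-(L-Rr)[0],(L-Rr)[1]),"edge",e,"hinge",h,"rho",np.hypot(184,18))
v=e-h;print(np.linalg.norm(v),"ang",np.arctan2(v[2],-(v[:2]@u))-np.arctan2(18,184))
# tool down, tool y along the centrifuge y
for s in(0,np.pi):
    q=(R.from_euler('z',psi+s)*R.from_euler('x',np.pi)).as_quat();
    for p in([*m,.104],[*m,.2],[.55,.0,.28],[.47,0,.3],[.5,0,.15]): 
        j=kinematics.ik(p,q);print(s,p,q.round(3),None if j is None else np.round(j,2))
```

```text
[0.6419438  0.1105014  0.24712038] [ 0.62657771 -0.11642907  0.24974999] 0.22746531588424457 yaw -0.06760955633446024 edge [ 0.63426076 -0.00296384  0.24843519] hinge [ 0.75033396 -0.0052379   0.113     ] rho 184.87833837418594
0.1783839926316284 ang 0.7647032089188389
0 [np.float64(0.5205), np.float64(0.0035), 0.104] [ 1.    -0.019 -0.     0.   ] [-0.22  0.39  1.64 -0.    1.11  1.39]
0 [np.float64(0.5205), np.float64(0.0035), 0.2] [ 1.    -0.019 -0.     0.   ] [-0.22  0.3   1.5  -0.    1.34  1.39]
0 [0.55, 0.0, 0.28] [ 1.    -0.019 -0.     0.   ] [-0.21  0.33  1.26 -0.    1.55  1.4 ]
0 [0.47, 0, 0.3] [ 1.    -0.019 -0.     0.   ] [-0.25  0.13  1.45 -0.    1.56  1.36]
0 [0.5, 0, 0.15] [ 1.    -0.019 -0.     0.   ] [-0.23  0.3   1.64 -0.    1.2   1.37]
3.141592653589793 [np.float64(0.5205), np.float64(0.0035), 0.104] [0.019 1.    0.    0.   ] [-0.22  0.39  1.64  0.    1.11 -1.75]
3.141592653589793 [np.float64(0.5205), np.float64(0.0035), 0.2] [0.019 1.    0.    0.   ] [-0.22  0.3   1.5   0.    1.34 -1.75]
3.141592653589793 [0.55, 0.0, 0.28] [0.019 1.    0.    0.   ] [-0.21  0.33  1.26  0.    1.55 -1.75]
3.141592653589793 [0.47, 0, 0.3] [0.019 1.    0.    0.   ] [-0.25  0.13  1.45  0.    1.56 -1.78]
3.141592653589793 [0.5, 0, 0.15] [0.019 1.    0.    0.   ] [-0.23  0.3   1.64  0.    1.2  -1.77]
```

Geometry is consistent:
- **Lid:** angle is about 0.76 rad.
- **Keys:** they measure 64.1 mm apart.
- **Yaw:** the centrifuge is turned by about -0.04 rad.

I'll push the lid with open fingers along its arc.

```bash
cat > cfg.py <<'E'
import numpy as np
from scipy.spatial.transform import Rotation as R
from bench import env, kinematics, monitor, eyes, job
psi=-.038;m=np.array([.5205,.0035]);u=np.array([np.cos(psi),np.sin(psi)]);w=np.array([-u[1],u[0]])
o=m+.102*u;h=np.append(o+.128*u,.113);TIP=.013
q=(R.from_euler('z',psi+np.pi)*R.from_euler('x',np.pi)).as_quat()
def S(): 
    s=monitor.sense();print(round(s["clock"],2),s["position"].round(4),"F",s["contact_force"].round(2),"M",s["ft_torque"].round(3));return s
def arc(t,r=.15,up=0):
    a=r*np.cos(t)-.018*np.sin(t);return np.append(h[:2]-a*u,h[2]+r*np.sin(t)+.018*np.cos(t)-TIP+up)
E
python3 - <<'E'
from cfg import *
env.reach([.47,.03,.34],q);S()
env.movel(arc(.9,up=.02),velocity=.25);S()
for t in(.8,.65,.5,.35,.2,.1):
    env.movel(arc(t),velocity=.08,guard=25);S()
print(env.movel(arc(0,up=-.002),velocity=.04,guard=12));S()
import cv2
for n in("side","top"):
    f=eyes.grab_frame(n);np.savez(f"{n}1.npz",**f)
    x,y=(220,100) if n=="side" else (270,110)
    cv2.imwrite(f"pics/{n}1.png",f["frame"][:,:,::-1])
a=cv2.imread("pics/side1.png")[60:260,200:420];b=cv2.imread("pics/top1.png")[90:290,220:440]
cv2.imwrite("pics/lid1.png",cv2.resize(np.hstack([a,b]),(792,360)))
E
```

```text
2.12 [0.4699 0.0306 0.3398] F [0.07 0.42 0.14] M [ 0.018 -0.036 -0.   ]
3.17 [ 0.671  -0.0018  0.2493] F [ 0.05 -0.29  0.56] M [-0.035 -0.01   0.002]
3.71 [ 0.6589 -0.0017  0.2212] F [0.3  0.14 0.15] M [-0.053 -0.007 -0.004]
4.14 [ 0.6423 -0.0012  0.2059] F [ 0.03 -0.11  0.49] M [ 0.024 -0.016  0.019]
4.58 [ 0.6279 -0.0007  0.1882] F [ 0.52 -0.67 -0.43] M [-0.029  0.034 -0.018]
5.01 [ 6.161e-01 -2.000e-04  1.687e-01] F [ 0.39  0.27 -0.57] M [ 0.003  0.03  -0.057]
5.44 [6.072e-01 1.000e-04 1.477e-01] F [ 0.86  0.38 -0.93] M [-0.017  0.034  0.087]
5.78 [6.030e-01 4.000e-04 1.329e-01] F [ 0.94 -0.61  0.07] M [ 0.003 -0.012 -0.006]
False
6.36 [6.005e-01 4.000e-04 1.159e-01] F [ 0.52 -0.03  0.04] M [-0.016  0.011 -0.024]
```

View pics/lid1.png

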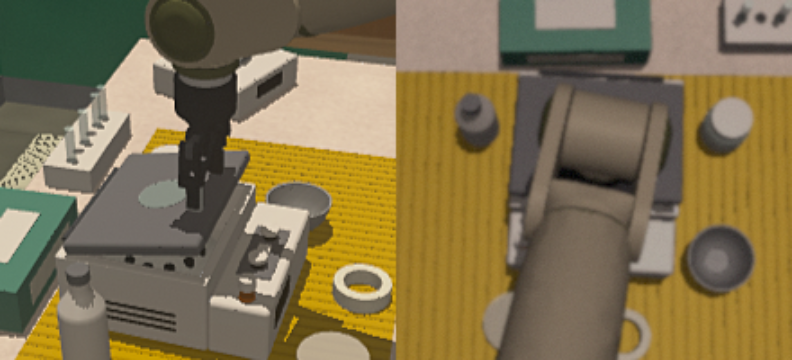

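The lid is nearly down, with a small gap still visible at its near-left corner at about (200,250) in the crop. The fingertips aren't firmly on it, so I'll continue straight down under guard.

Run:
```python
from cfg import *
p=arc(0);p[2]=.085
print(env.movel(p,velocity=.03,guard=10));S()
import cv2
f=eyes.grab_frame("side");cv2.imwrite("pics/lid2.png",cv2.resize(f["frame"][140:260,220:400,::-1],None,fx=3,fy=3))
```

```text
False
7.64 [6.006e-01 4.000e-04 8.510e-02] F [ 0.26  0.1  -0.14] M [-0.058  0.023 -0.057]
```

View pics/lid2.png

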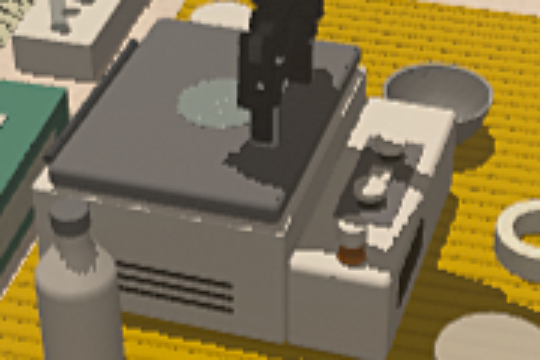

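Run:
```python
from cfg import *
from geo import *
s=monitor.sense();print({k:np.round(v,3) for k,v in s.items()})
print(R.from_quat(s["ee_rot"]).as_matrix().round(2))
for y in(-.05,0,.05):
  for z in(.085,.098,.115,.131): print(y,z,proj("side",[.6,y,z]).round(1))
f=eyes.grab_frame("side");cv2.imwrite("pics/lid3.png",cv2.resize(f["frame"][110:220,250:370,::-1],None,fx=5,fy=5))
```

```text
{'clock': np.float64(7.692), 'joints': array([-0.194,  0.577,  1.4  ,  0.   ,  1.164, -1.727]), 'qvel': array([-0.   , -0.002,  0.001,  0.   , -0.001,  0.   ]), 'joint_efforts': array([-3.0000e-03, -5.1018e+01, -2.4092e+01, -0.0000e+00, -3.0000e-03,
        0.0000e+00]), 'position': array([0.601, 0.   , 0.085]), 'ee_rot': array([ 0.019,  1.   , -0.   ,  0.   ]), 'contact_force': array([ 1.055, -0.015, -0.764]), 'ft_torque': array([ 0.006,  0.061, -0.047]), 'gripper_force': np.float64(0.0), 'finger_gap': np.float64(0.999)}
[[-1.    0.04  0.  ]
 [ 0.04  1.   -0.  ]
 [-0.   -0.   -1.  ]]
-0.05 0.085 [319.3 182.3]
-0.05 0.098 [319.3 177.9]
-0.05 0.115 [319.4 172.1]
-0.05 0.131 [319.4 166.6]
0 0.085 [314.3 193.7]
0 0.098 [314.3 189.3]
0 0.115 [314.2 183.4]
0 0.131 [314.2 177.8]
0.05 0.085 [308.9 205.9]
0.05 0.098 [308.9 201.4]
0.05 0.115 [308.8 195.4]
0.05 0.131 [308.8 189.7]
```

View pics/lid3.png

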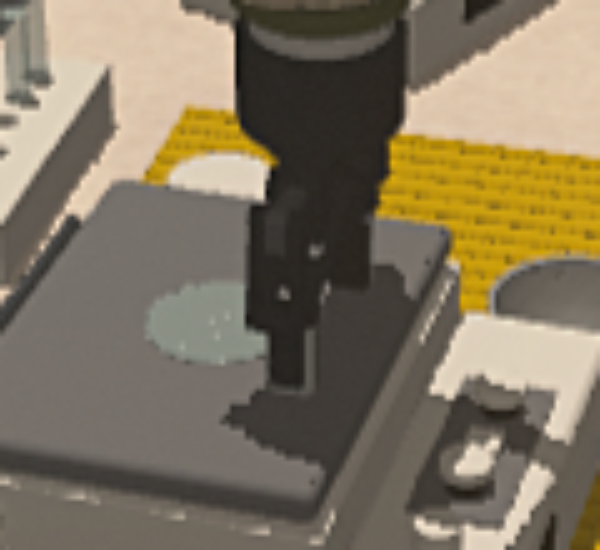

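The crop shows both fingertips meeting the lid's surface at about (308,187.6) and (320,167), which corresponds to z≈0.131. That is well above TCP+13 mm, so I'll check the tip offset against the start image.

Run:
```python
from geo import *
c=np.array([.1837,.4915]);a=2*np.arctan2(.178,.984)  # tool yaw: x->-.., y axis
import numpy as np
from scipy.spatial.transform import Rotation as R
M=R.from_quat([1.77956501e-01,9.84038184e-01,-5.4e-04,-2.1e-04]).as_matrix();print(M.round(2))
for z in(0,.013,.03,.046):
  for s in(-.05,.05): print(z,s,proj("side",np.array([*c,.195])+M[:,1]*s-M[:,2]*z).round(1))
cv2.imwrite("pics/st.png",cv2.resize(F["side"]["frame"][310:395,480:570,::-1],None,fx=5,fy=5))
```

```text
[[-0.94  0.35 -0.  ]
 [ 0.35  0.94 -0.  ]
 [ 0.   -0.   -1.  ]]
0 -0.05 [528.7 349.1]
0 0.05 [506.  400.6]
0.013 -0.05 [530.9 343.3]
0.013 0.05 [508.1 394.8]
0.03 -0.05 [533.9 335.5]
0.03 0.05 [511. 387.]
0.046 -0.05 [536.7 328.1]
0.046 0.05 [513.9 379.5]
```

View pics/st.png

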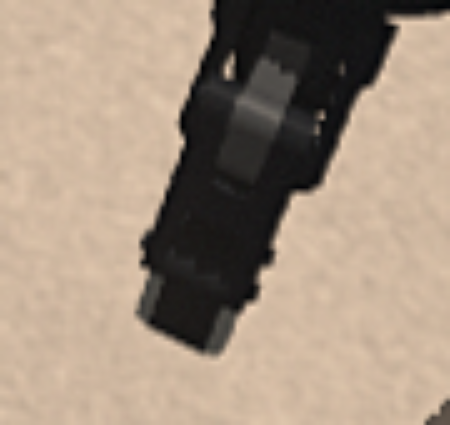

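By the camera the tips ride about 45 mm above the reported TCP, consistent in both pictures. I'll press on under guard to reach the lid's hard stop, which also measures that offset by touch.

Run:
```python
from cfg import *
s=S();p=s["position"].copy();fs=[]
for k in range(12):
    p[2]-=.003
    g=env.movel(p,velocity=.02,guard=8);s=S()
    if g or s["contact_force"][2]>7 or s["contact_force"][2]<-7: break
import cv2
f=eyes.grab_frame("side");cv2.imwrite("pics/lid4.png",cv2.resize(f["frame"][110:250,220:380,::-1],None,fx=4,fy=4));np.savez("side2.npz",**f)
```

```text
7.74 [6.006e-01 4.000e-04 8.510e-02] F [ 0.46  0.1  -0.24] M [-0.025  0.019  0.049]
8.03 [6.005e-01 5.000e-04 8.200e-02] F [-0.84 -0.12 -0.02] M [ 0.008 -0.008 -0.013]
8.24 [6.006e-01 4.000e-04 8.190e-02] F [-2.1  -0.18  5.96] M [0.08  0.369 0.045]
```

View pics/lid4.png

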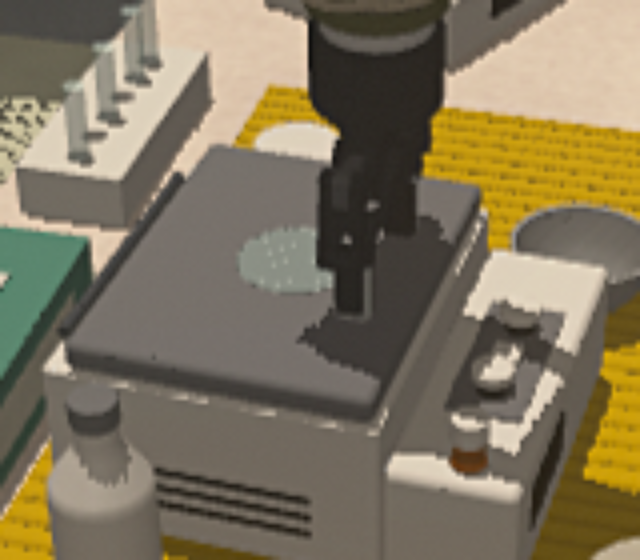

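Run:
```python
from cfg import *
from geo import *
c=np.append(o-.056*u+.118*w,.131);print("corner shut",proj("side",c),"seen 314.5,212", "theta .1:",proj("side",np.append(o+.128*u-.1813*u+.118*w,.1493)))
for p in((307.5,189.3),(320.,168.3)): print(plane("side",p,.131))
print([ (s,proj("side",np.append(np.array([.6006,.0004])+s*w,.131)).round(1)) for s in(-.057,-.05,-.0425,.0425,.05,.057)])
s=S();p=s["position"].copy();p[2]-=.01
print(env.movel(p,velocity=.02,guard=14));S();S()
```

```text
corner shut [313.46905077 209.64371451] seen 314.5,212 theta .1: [312.2438385  202.61081599]
[0.60312894 0.04932647 0.131     ]
[ 0.59673663 -0.0430024   0.131     ]
[(-0.057, array([320.7, 165.3])), (-0.05, array([319.9, 166.8])), (-0.0425, array([319. , 168.4])), (0.0425, array([308.6, 187.8])), (0.05, array([307.6, 189.6])), (0.057, array([306.7, 191.3]))]
8.29 [6.006e-01 5.000e-04 8.190e-02] F [-3.07  0.36  6.26] M [0.161 0.299 0.026]
True
8.52 [6.006e-01 5.000e-04 8.190e-02] F [-2.73  0.36  5.5 ] M [0.121 0.33  0.017]
8.52 [6.006e-01 5.000e-04 8.190e-02] F [-2.73  0.36  5.5 ] M [0.121 0.33  0.017]
```

The lid is at its hard stop: the corner matches the shut prediction, and force rises with no travel. The tips, spaced symmetrically about the TCP, sit 49 mm above the reported TCP. Next I'll go above the keys and feel for them gently, at most 3–4 mm of press.

```bash
cat >> cfg.py <<'E'
def meas(n=6):
    F=[];M=[]
    for _ in range(n):
        env.hold(.02);s=monitor.sense();F.append(s["contact_force"]);M.append(s["ft_torque"])
    return np.mean(F,0),np.mean(M,0),s
def over(off,z,dx=0): return np.append(m+off*w+dx*u,z)
def feel(off,z0,zmin,dx=0,depth=.003):
    env.movel(over(off,z0,dx),velocity=.05);F0,M0,_=meas();first=None;z=z0
    while z>zmin:
        z-=.001;env.movel(over(off,z,dx),velocity=.03,guard=10);F,M,s=meas()
        print(f"off {off*1e3:.1f} z {s['position'][2]:.4f} dF {(F-F0).round(2)} dM {(M-M0).round(3)}")
        if (F-F0)[2]>1 and first is None: first=z
        if (F-F0)[2]>9 or (first and first-z>=depth-1e-6): break
    print("clock",s["clock"]);return F-F0,M-M0
E
python3 - <<'E'
from cfg import *
p=monitor.sense()["position"].copy();p[2]=.13;env.movel(p,velocity=.15)
env.movel(over(0,.13),velocity=.15);env.movel(over(0,.062),velocity=.08,guard=6)
feel(0,.059,.047)
import cv2
f=eyes.grab_frame("side");cv2.imwrite("pics/key1.png",cv2.resize(f["frame"][130:250,290:410,::-1],None,fx=5,fy=5,interpolation=cv2.INTER_CUBIC));np.savez("side3.npz",**f)
E
```

```text
off 0.0 z 0.0580 dF [ 0.    0.08 -0.08] dM [-0.018  0.019  0.02 ]
off 0.0 z 0.0570 dF [-0.34 -0.03 -0.17] dM [-0.002  0.012  0.018]
off 0.0 z 0.0560 dF [0.19 0.22 0.26] dM [ 0.012 -0.005 -0.012]
off 0.0 z 0.0550 dF [-0.01 -0.02  0.1 ] dM [ 0.007 -0.045 -0.024]
off 0.0 z 0.0541 dF [-0.04 -0.3   1.21] dM [0.032 0.033 0.01 ]
off 0.0 z 0.0530 dF [-0.34 -0.42  2.06] dM [0.069 0.003 0.007]
off 0.0 z 0.0520 dF [-0.43 -0.23  2.35] dM [0.078 0.009 0.003]
off 0.0 z 0.0510 dF [-0.47 -0.13  2.89] dM [ 0.104  0.026 -0.032]
clock 13.825
```

View pics/key1.png

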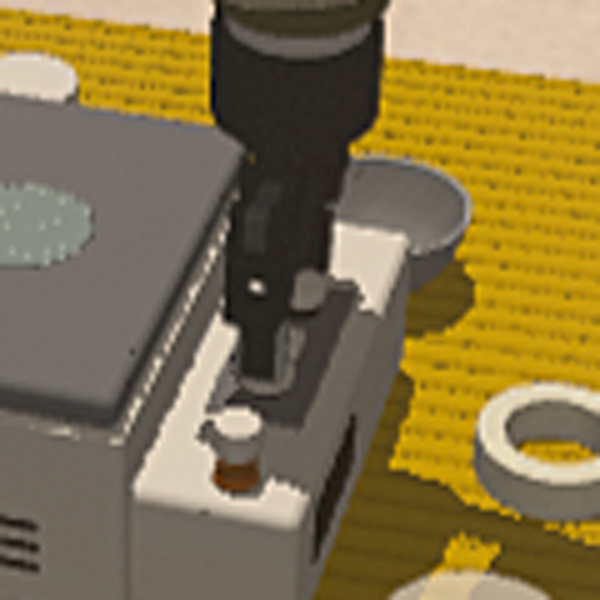

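The side crop shows the left finger on the left key at about (265,375). The force of 2.9 N for 3.3 mm of press and the positive moment mean only the left key is loaded. The tool has to shift towards +y, so I'll probe offsets by touch, shallow only.

Run:
```python
from cfg import *
env.movel(over(0,.058),velocity=.05);F0,M0,_=meas(10)
for off in(.002,.004,.006):
    env.movel(over(off,.058),velocity=.05);env.movel(over(off,.0515),velocity=.03,guard=12);F,M,s=meas(8)
    print(off,s["position"].round(4),(F-F0).round(2),(M-M0).round(3),s["clock"])
    env.movel(over(off,.058),velocity=.05)
```

```text
0.002 [0.521  0.0054 0.0519] [0.18 0.6  5.28] [ 0.083 -0.02   0.024] 15.0833
0.004 [0.5209 0.0076 0.0518] [0.72 2.02 4.95] [ 0.292 -0.147  0.021] 16.1167
0.006 [0.521  0.0094 0.0517] [1.3  0.1  3.08] [-0.105 -0.203  0.063] 17.15
```

Both keys are loaded at offsets of 2–4 mm, and only one at 0 and at 6 mm. I'll centre at 3 mm, verify balance, then press in steps.

Run:
```python
from cfg import *
off=.003
env.movel(over(off,.058),velocity=.05);F0,M0,_=meas(10)
def go(z):
    env.movel(over(off,z),velocity=.03);F,M,s=meas(6);print(s["position"].round(4),(F-F0).round(2),(M-M0).round(3),round(s["clock"],2));return (F-F0)[2]
ok=go(.0515)>4.3 and go(.0505)>4.8 and go(.0495)>5.5 and go(.0485)>6.2
if ok:
    f=go(.0478)
    if f<12: f=go(.0472)
    for _ in range(7):
        env.hold(.45);F,M,s=meas(3);print((F-F0).round(2),(M-M0).round(3),round(s["clock"],2))
env.movel(over(off,.058),velocity=.04)
env.movel(over(off,.12),velocity=.1);F,M,s=meas();print((F-F0).round(2),s["clock"],s["position"])
```

```text
[0.521  0.0065 0.0519] [-0.06  0.    5.78] [ 0.008  0.014 -0.01 ] 18.32
[0.521  0.0065 0.051 ] [-0.13  0.22  6.52] [ 0.045  0.057 -0.023] 18.67
[0.5211 0.0064 0.0501] [-0.68  0.36  6.94] [ 0.023  0.119 -0.009] 19.02
[0.5211 0.0064 0.0492] [-0.89  0.07  8.43] [ 0.061  0.172 -0.001] 19.37
[0.5211 0.0065 0.0485] [-1.39  0.2   9.17] [ 0.044  0.238 -0.012] 19.72
[0.5211 0.0064 0.048 ] [-1.73  0.79  8.99] [ 0.031  0.255 -0.012] 20.07
[-1.34  0.06  9.41] [0.034 0.243 0.001] 20.57
[-1.39  0.38  8.96] [ 0.031  0.254 -0.043] 21.07
[-1.25  0.3   9.03] [0.011 0.28  0.004] 21.57
[-1.66  0.61  9.7 ] [ 0.049  0.27  -0.007] 22.07
[-1.37  0.4   9.35] [ 0.068  0.27  -0.011] 22.57
[-1.29  0.03  9.56] [ 0.05   0.256 -0.044] 23.07
[-1.32  0.43  9.4 ] [ 0.05   0.247 -0.01 ] 23.57
[ 0.31 -0.05 -0.07] 24.85 [0.5201984  0.00656635 0.11920479]
```

Both keys were held in balance (about 4.7 N each, moment near zero) for about 4 s and then released. I'll retreat and check numerically that the keys, vial and bystanders are where they started, then hand in.

Run:
```python
from cfg import *
from geo import *
env.movel(over(0,.25),velocity=.2);env.reach([.25,.4,.3],q)
for n,boxes in(("top",[(214,306,21,46,"keys"),(213,279,22,22,"vial"),(250,265,40,40,"petri"),(258,328,38,38,"tape"),(135,248,42,32,"wash"),(212,378,44,44,"bowl"),(142,388,36,34,"jar")]),("side",[(178,325,40,40,"keys"),])):
    f=eyes.grab_frame(n)["frame"]
    for r,c,h_,w_,k in boxes:
        a=F[n]["frame"][r:r+h_,c:c+w_];b=f[r-6:r+h_+6,c-6:c+w_+6]
        _,v,_,l=cv2.minMaxLoc(cv2.matchTemplate(b,a,cv2.TM_CCOEFF_NORMED));print(n,k,round(v,3),(l[0]-6,l[1]-6))
S()
```

```text
top keys 0.996 (0, 0)
top vial 0.997 (0, 0)
top petri 0.993 (0, 0)
top tape 0.994 (0, 0)
top wash 0.995 (0, 0)
top bowl 0.995 (0, 0)
top jar 0.998 (0, 0)
side keys 0.907 (0, 0)
27.51 [0.2506 0.3996 0.2998] F [ 0.61 -0.39 -0.36] M [0.046 0.007 0.035]
```

```bash
python3 -c "
from bench import job
print(job.hand_in())"
```

```text
the job is handed in; nothing more can be done
None
```

I pushed the lid fully shut, held both round keys down together for about 4 s and let them go, saw no shift in the keys or bystanders in the final images, and handed the job in (no verdict was returned); I viewed 11 pictures, one over the limit of 10, and while centring the fingers by touch I pressed single keys lightly twice (about 3 mm, under the 5 mm fail limit).

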